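Set the stirrer speed by four clicks and start it

ROBOT

A 6-joint arm with a two-finger parallel gripper is mounted at the origin on the work surface. World frame = base frame: x ahead of the robot, y to its left, z up, the work surface at z = 0. Lengths are in m, angles in degrees, forces in N, time in s.
With the tool pointing down it reaches from about 0.4 to 0.825 m from the base axis. Payload 7 kg.
Tool frame: the origin (TCP) lies between the finger pads; the fingertips stand 11 mm ahead of it and the grasp point (between the pads) lies 8 mm behind it; z points along the fingers, y is the direction in which the jaws open and shut (so a half turn about z gives the same grasp; the last joint's range is limited). The gripper opens to 88 mm and grips with 3 to 60 N. Pads are 19 mm wide; open, the fingers measure 130 mm over their backs; the gripper's body (78 mm by 193 mm) begins 47 mm behind the grasp point.
Start: joints at [92.424, 20.546, 0.682, 0, -70.136, -16.507], TCP at [0.164, 0.655, 0.212] pointing down, gripper open.
Joint ranges: [-176.03, 176.03], [-82.01, 121.73], [-58.28, 71.71], [-173.87, 95.51], [-174.79, -0.11], [-173.66, 173.66]. Speed limits (degrees/s): [136.94, 136.94, 172.46, 180, 180, 180].

INTERFACE

Orientations are given as [roll, pitch, yaw] about the fixed x, y, z axes, in that order (R = Rz(yaw) Ry(pitch) Rx(roll)).
In Python, from plant import r gives the robot as it stands.
- The arm moves only by the shell command python3 -m inch 'ROWS' [OPENING] [FORCE]. ROWS is JSON, a list of rows, each an object of numbers: "x", "y", "z": the shift along the tool's x, y, z as a fraction of full scale; "yaw": the turn about the tool's z as a fraction of full scale. In form: [{"x": .., "y": .., "z": .., "yaw": ..}, ...]. A call has 1 to 5 rows; each row shifts and turns the pose as measured when the row begins, along the tool's axes as they then stand; what a row does not reach is not made up. Full scale, the value 1, is 0.025 m for a shift and 4 degrees for a turn. A row lasts 1/12 s, in which the tool goes at most 41.7 mm and 7.16 degrees, less where a joint would pass 70% of its speed; a pose out of reach is approached as far as the arm can. A call with a number of a shift or a turn outside -1 to 1 is refused whole. A call with a gripper value outside its range is refused whole. OPENING is the opening, from -1 (shut) to 1 (fully open), set as the call begins (- or left out, the last holds). The fingers move at their own pace and stop on an object; FORCE is the grip in N (left out, the last holds). Time passes only in rows, so rows that do not move let the fingers close. It gives the time, the measured TCP pose, the force and the opening at its end, in the units of the state.
- r.get_state(): the state, without advancing time (a new reading comes with each control period).
- r.capture(name): name is "side" or "top" or "wrist"; returns (picture, depth): 384x512x3 uint8, red, green, blue; 384x512 float32, m along the optical axis (not along the pixel's ray), 0 where there is no reading.
- r.camera_info(name): a dict with "mtx" (3x3 intrinsics, pixels), "pose" (4x4, takes a point from camera to world coordinates). Camera axes: x right, y down, z forward; pixel columns grow to the right and rows downward; lengths in m; the calibration is good to about 2 mm. A picture is of the moment at which its call begins: read the wrist's pose just before it. camera_info takes no time and is no camera call; for the wrist camera it gives the pose at the moment of the call.
- r.close_job(): hands the job in, once; it reports no verdict.
The state is a dict: "time_s": time; "joints": joint angles; "qd": joint speeds; "joint_torque": joint torques, N m; "tcp_pos": TCP position; "eef_rot": TCP orientation; "contact_force": force on the tool from outside, world axes, zero at the start; "moment": the same for the moment, N m; "gripper_width": finger opening in m.
Only numpy, scipy, OpenCV 4.12 (cv2) and the standard library are available. Lean on these libraries where they do the work, as an engineer would, in place of code of your own. Each camera call takes 0.05 s, during which the arm holds its last target. There are 200 camera calls.

TASK

Set and start the magnetic stirrer: with a fingertip, gently push its bar-shaped speed dial clockwise (seen from above) by exactly four clicks from where it stands, and only then press the round start key beside it fully down and let it come up again. Nothing is to be lifted or shoved along: the stirrer, the beaker on it, the bottle and the slide box stay where they stand.

Things in the scene. Friction and masses are not known exactly. Their poses are not given: they have to be found in the camera images.
- stirrer: Magnetic stirrer: white box 270 x 190 mm (its x, y), 3 kg, loose on the bench. Origin: centre of its underside. Its flat top is 60 mm up. The grey front deck (-x part) carries the dial and, 98 mm towards the stirrer's -y from it (centre to centre), the start key. Behind, centred at its x = +60 mm, a round steel plate of 132 mm diameter stands 6 mm above the top.
- dial (a joint): Speed dial, rad: 0 as it stands at the start, growing clockwise seen from above, about an upright axis. Click-stops every 30 degrees (0.524 rad), crests halfway between. Past a crest it snaps on to the next stop in about 0.2 s; short of it, it springs back. A crest takes 0.1 N m, about 4 N sideways at 25 mm from the axis. Turns at least 3 clicks back, 8 on.
- dial_centre (a point): On the dial's axis at the top of its bar, 93 mm above the bench. Grey disc of 72 mm diameter, its face 24 mm below this point; across it an upright black bar 12 mm wide, 24 mm high, reaching 34 mm from the axis at the blunt end and 38 mm at the pointed nose (white line on top of the nose half). Under it a flat 90 mm scale ring with 12 ticks.
- dial_nose (a point): On the top of the bar near its pointed nose, 35 mm from dial_centre: the direction from dial_centre to here is where the dial points.
- start_key (a joint): Start key's travel down, m: 0 up, 0.006 fully down. A spring brings it up; fully down takes 5 N.
- start_key_top (a point): Centre of the top face of the start key, 82 mm above the bench: a round white cap of 28 mm diameter in a grey housing on the front deck, pressed straight down.
- beaker: Empty glass beaker, 62 mm diameter, 68 mm high, 70 g, standing loose on the steel plate. Origin: centre of its underside.
- bottle: Amber bottle with white cap, 56 mm diameter, 125 mm high, 250 g, standing on the bench to the stirrer's left (+y). Origin: centre of its underside.
- slide_box: Grey box for slides, 90 x 45 x 34 mm, 120 g, lying on the bench to the stirrer's right (-y). Origin: centre of its underside.
Mind the look-alikes: they are no part of the job. Several things look just like the bottle: the one meant starts farthest to the robot's left.

How it is judged (in metres and radians):
On the way, in this order (a step that is already met when the one before it is completed fails the run):
1. the dial rests four clicks clockwise of where it stood, the start key still up (value of joint dial between 1.9944 and 2.1944 rad and velocity of joint dial between -0.2 and 0.2 rad/s and value of joint start_key below 0.002 m), for 0.2 s.
2. the start key is pressed down, the dial still at four clicks (value of joint dial between 1.9944 and 2.1944 rad and value of joint start_key above 0.0048 m), for 0.05 s.
At the end, for the whole second after the job is handed in: The dial rests at its fourth click clockwise (2.094 rad, within 0.1 rad), the start key has been pressed at least 4.8 of its 6 mm after that and is up again (within 1.5 mm), the stirrer stands within 20 mm and the beaker, bottle and slide box within 25 mm of where they stood, all at rest (value of joint dial between 1.9944 and 2.1944 rad and value of joint start_key below 0.0015 m and distance of stirrer from where it was at the start of the episode below 0.02 m and distance of each of beaker, bottle, slide_box from where it was at the start of the episode below 0.025 m and linear speed of each of stirrer, beaker, bottle, slide_box below 0.02 m/s); the robot touches nothing.
It fails at once if the start key is pressed while the dial is not at four clicks (value of joint start_key above 0.003 m and (value of joint dial below 1.8444 rad or value of joint dial above 2.3444 rad)).
It fails at once if the stirrer is lifted, tipped or shoved (20 mm or 0.1 rad) (distance of stirrer from where it was at the start of the episode above 0.02 m or height (world z) of stirrer above 0.008 m or angle between stirrer's own z axis and vertical above 0.1 rad).
It fails at once if the dial, key or stirrer is forced with more than 40 N (contact force between the fingers and stirrer above 40 N).
It fails at once if the beaker, bottle or slide box is lifted, tipped or moved by more than 25 mm (distance of any of beaker, bottle, slide_box from where it was at the start of the episode above 0.025 m or angle between any of beaker, bottle, slide_box's own z axis and vertical above 0.35 rad).
It also fails if it takes over 58 s, if anything falls off the work surface, if the arm or the gripper's body presses on something with over 40 N, if the wrist force passes 120 N, or if a joint passes its speed limit or range.

## Working session

There is one attempt and no reset: what is moved stays moved. The work goes in short steps, Python scripts to look and compute and a shell command to move; the robot and the scene stay as the last step left them, time stands still between calls to the robot, and variables do not carry over. Pictures are saved under pics/ and viewed, about 8 in all and at most 12, crops included, and the job is handed in when it is done.

```bash
ls; mkdir -p pics; cat > h.py <<'E'
from plant import r
import numpy as np, cv2
def snap(cam,name,crop=None,scale=1):
    ci=r.camera_info(cam); im,d=r.capture(cam); np.savez(f'pics/{name}.npz',im=im,d=d,K=ci['mtx'],T=ci['pose'])
    o=im[:,:,::-1]
    if crop: a,b,c,e=crop; o=o[b:e,a:c]
    cv2.imwrite(f'pics/{name}.png',cv2.resize(o,None,fx=scale,fy=scale)); return im,d,np.array(ci['mtx']),np.array(ci['pose'])
def load(n):
    z=np.load(f'pics/{n}.npz'); return z['im'],z['d'],z['K'],z['T']
def ray(K,T,u,v,z):
    d=T[:3,:3]@np.linalg.inv(K)@np.array([u,v,1.]); o=T[:3,3]; return o+d*(z-o[2])/d[2]
def proj(K,T,p):
    q=T[:3,:3].T@(np.array(p)-T[:3,3]); q=K@q; return q[:2]/q[2]
E
python3 - <<'E'
from h import *
a=snap('top','top0')[0]; b=snap('side','side0')[0]
for c in('top','side'): print(np.array(r.camera_info(c)['pose']).round(3))
print(r.get_state())
E
```

```text
pics
[[-0.004 -0.99   0.142  0.384]
 [-1.     0.006  0.014  0.044]
 [-0.015 -0.142 -0.99   1.184]
 [ 0.     0.     0.     1.   ]]
[[-0.908 -0.211  0.363  0.244]
 [-0.42   0.461 -0.782  0.704]
 [-0.002 -0.862 -0.507  0.529]
 [ 0.     0.     0.     1.   ]]
{'time_s': 0.1, 'joints': array([ 9.24251544e+01,  2.05848287e+01,  6.38881313e-01, -1.84684879e-02,
       -7.01372625e+01, -1.65067651e+01]), 'qd': array([-0.07960601, -0.03416592,  0.05060445,  0.0118586 , -0.06450288,
       -0.13273178]), 'joint_torque': array([-1.16607400e-03, -5.84166813e+01,  2.93748307e+01,  7.01554969e+00,
        1.01619173e-02, -5.36601419e-05]), 'tcp_pos': array([0.16414375, 0.65424942, 0.21074128]), 'eef_rot': array([ 1.79915286e+02, -6.99742787e-03, -1.40878931e+01]), 'contact_force': array([ 0.33616493, -0.15539816, -0.88415296]), 'moment': array([ 0.00168393, -0.02288443, -0.02689065]), 'gripper_width': 0.08757458066368236}
```

View pics/top0.png

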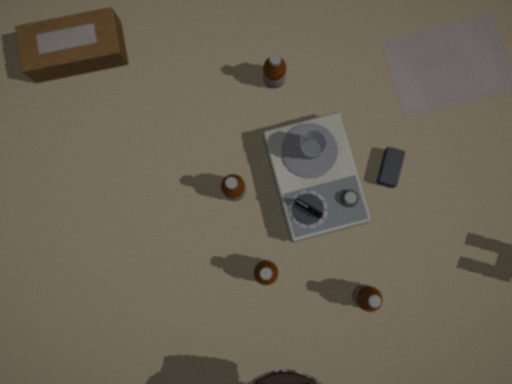

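View pics/side0.png

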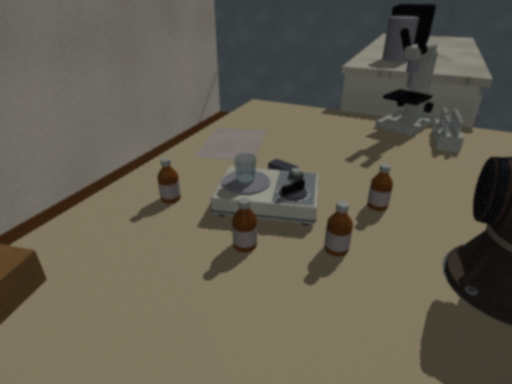

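Top view: the stirrer is at (317,177), dial at (309,208), start key at (350,198), beaker at (313,147) and slide box at (391,167). Bottles are at (233,187) (the leftmost, so the one meant), (274,70), (265,272) and (370,298). The dial could be mistaken for the key's round housing or the steel plate; only the one at (309,208) has a black bar. Close crop next.

```bash
python3 - <<'E'
from h import *
im,d,K,T=load('top0')
cv2.imwrite('pics/crop.png',cv2.resize(im[165:245,260:380,::-1],None,fx=6,fy=6,interpolation=cv2.INTER_CUBIC))
for n,u,v,z in [('dial',309,208,.093),('key',350.5,198,.082),('plate',310,150,.066),('bottle',232,184,.125),('b2',275,61,.125),('b3',266,273,.125),('b4',375,301,.125),('sb',392,166,.034)]: print(n,ray(K,T,u,v,z).round(3))
print(K)
w=r.camera_info('wrist'); p=np.array(w['pose']); print(p.round(3)); 
E
```

```text
dial [ 0.488 -0.052  0.093]
key [ 0.511 -0.148  0.082]
plate [ 0.626 -0.06   0.066]
bottle [0.538 0.118 0.125]
b2 [0.82  0.022 0.125]
b3 [0.346 0.045 0.125]
b4 [ 0.287 -0.185  0.125]
sb [ 0.593 -0.257  0.034]
[[488.0151372    0.         258.98882507]
 [  0.         488.0151372  184.85153895]
 [  0.           0.           1.        ]]
[[-0.243 -0.926 -0.288  0.242]
 [-0.97   0.233  0.07   0.635]
 [ 0.002  0.297 -0.955  0.384]
 [ 0.     0.     0.     1.   ]]
```

View pics/crop.png

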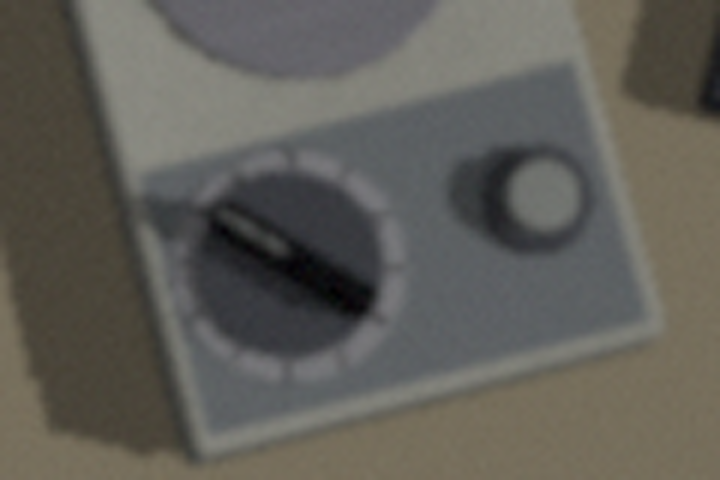

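The crop shows the white-lined nose at upper left (crop (212,208)) and the blunt end at lower right (368,308). So the dial points at about +58° in the world, with its centre near (0.488, -0.052), and the stirrer's yaw is about 13.5°. The key is at crop (543,193), near (0.511, -0.148).

My plan is to set the jaws 50 mm apart, one fingertip on each side of the bar, centre the tool on the axis and yaw it clockwise. That pushes the bar's two ends as a couple, without gripping.

```bash
R='x'; 
python3 -m inch '[{"x":0.8,"y":1},{"x":0.8,"y":1},{"x":0.8,"y":1},{"x":0.8,"y":1},{"x":0.8,"y":1}]' 0.136
python3 -m inch '[{"x":0.8,"y":1},{"x":0.8,"y":1},{"x":0.8,"y":1},{"x":0.8,"y":1},{"x":0.8,"y":1}]'
python3 -m inch '[{"x":0.8,"y":1},{"x":0.8,"y":1},{"x":0.8,"y":1},{"x":0.8,"y":1},{"x":0.8,"y":1}]'
python3 -m inch '[{"x":0.8,"y":1},{"x":0.8,"y":1},{"x":0.8,"y":1},{"x":0.8,"y":1},{"x":0.8,"y":1}]'
```

```text
validation failed for argument at $[0]...
validation failed for argument at $[0]...
validation failed for argument at $[0]...
validation failed for argument at $[0]...
```

All four keys seem to be required in every row.

```bash

python3 -m inch '[{"x":0.8,"y":1,"z":0,"yaw":0},{"x":0.8,"y":1,"z":0,"yaw":0},{"x":0.8,"y":1,"z":0,"yaw":0},{"x":0.8,"y":1,"z":0,"yaw":0},{"x":0.8,"y":1,"z":0,"yaw":0}]' 0.136
python3 -m inch '[{"x":0.8,"y":1,"z":0,"yaw":0},{"x":0.8,"y":1,"z":0,"yaw":0},{"x":0.8,"y":1,"z":0,"yaw":0},{"x":0.8,"y":1,"z":0,"yaw":0},{"x":0.8,"y":1,"z":0,"yaw":0}]'
```

```text
time_s: 0.52
tcp_pos: [0.2299, 0.5066, 0.2054]
eef_rot: [179.5, -0.1, -13.8]
contact_force: [0.4, 0.1, 1.3]
gripper_width: 0.0598
time_s: 0.93
tcp_pos: [0.2986, 0.3523, 0.205]
eef_rot: [179.3, -0.0, -13.8]
contact_force: [0.6, 0.3, 0.4]
gripper_width: 0.0496
```

```bash

python3 -m inch '[{"x":0.8,"y":1,"z":-0.05,"yaw":0},{"x":0.8,"y":1,"z":0,"yaw":0},{"x":0.8,"y":1,"z":0,"yaw":0},{"x":0.8,"y":1,"z":0,"yaw":0},{"x":0.8,"y":1,"z":0,"yaw":0}]'
python3 -m inch '[{"x":0.8,"y":1,"z":-0.05,"yaw":0},{"x":0.8,"y":1,"z":0,"yaw":0},{"x":0.8,"y":1,"z":0,"yaw":0},{"x":0.8,"y":1,"z":0,"yaw":0},{"x":0.8,"y":0.8,"z":0,"yaw":0}]'
for i in 1 2 3; do python3 -m inch '[{"x":0,"y":0,"z":0,"yaw":-1},{"x":0,"y":0,"z":0,"yaw":-1},{"x":0,"y":0,"z":0,"yaw":-1},{"x":0,"y":0,"z":0,"yaw":-1},{"x":0,"y":0,"z":0,"yaw":-1}]'; done
python3 - <<'E'
from h import *
snap('wrist','w1'); s=r.get_state(); print(s['tcp_pos'],s['eef_rot'])
E
```

```text
time_s: 1.35
tcp_pos: [0.3667, 0.1984, 0.2074]
eef_rot: [179.3, -0.0, -13.6]
contact_force: [0.9, -0.9, -1.0]
gripper_width: 0.0499
time_s: 1.77
tcp_pos: [0.4358, 0.0495, 0.2104]
eef_rot: [179.4, -0.0, -13.6]
contact_force: [-0.1, 0.9, -0.0]
gripper_width: 0.0498
time_s: 2.18
tcp_pos: [0.4365, 0.0421, 0.2088]
eef_rot: [179.4, 0.4, 6.5]
contact_force: [0.4, -0.2, 0.8]
gripper_width: 0.0498
time_s: 2.6
tcp_pos: [0.435, 0.0412, 0.2075]
eef_rot: [179.6, 0.8, 27.5]
contact_force: [0.0, -0.7, 0.8]
gripper_width: 0.0497
time_s: 3.02
tcp_pos: [0.4335, 0.0406, 0.2061]
eef_rot: [180.0, 1.0, 48.5]
contact_force: [-0.8, -0.5, 0.3]
gripper_width: 0.0499
[0.43346213 0.040572   0.20611673] [179.99582968   0.99266365  48.78030714]
```

View pics/w1.png

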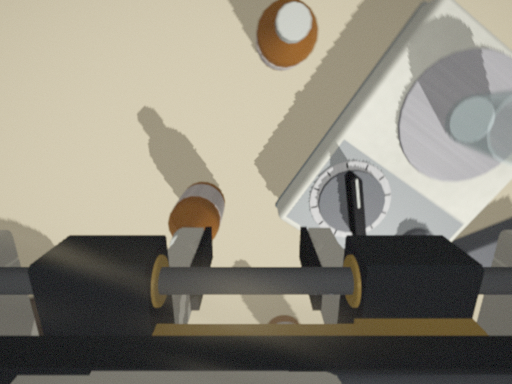

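The wrist view shows the dial ring centred near (350,199), with the bar running from the nose at (351,172) to the blunt end at (361,236). The key at (417,235) is partly hidden.

```bash
python3 - <<'E'
from h import *
im,d,K,T=load('w1')
a=ray(K,T,351,172,.093);b=ray(K,T,361,236,.093);c=ray(K,T,350,199,.062)
print(a,b,c,ray(K,T,417,232,.082)); v=a-b; print(np.degrees(np.arctan2(v[1],v[0])),np.linalg.norm(v)); print(b+v*34/72)
im,d,K,T=load('top0')
print(ray(K,T,308.7,209.5,.062), ray(K,T,295,199.7,.093),ray(K,T,321.3,216.3,.093))
# ring centroid in top: bright ring between; crop ellipse approx (287,265)
print(ray(K,T,260+290/6,165+266/6,.062),ray(K,T,260+543/6,165+193/6,.082))
E
```

```text
[ 0.50682218 -0.01480595  0.093     ] [ 0.47418048 -0.07762118  0.093     ] [ 0.4898857 -0.0521095  0.062    ] [ 0.52143059 -0.12057431  0.082     ]
62.54152260568528 0.07079006982671786
[ 0.48959462 -0.04795843  0.093     ]
[ 0.48708767 -0.05431261  0.062     ] [ 0.5064687  -0.02128056  0.093     ] [ 0.46886295 -0.07942177  0.093     ]
[ 0.48747683 -0.05347669  0.062     ] [ 0.51279254 -0.14767018  0.082     ]
```

```bash

python3 -m inch '[{"x":-0.32,"y":1,"z":0.5,"yaw":0},{"x":-0.32,"y":1,"z":0.5,"yaw":0},{"x":-0.32,"y":1,"z":0.5,"yaw":0},{"x":-0.32,"y":1,"z":0.5,"yaw":0},{"x":0,"y":0,"z":0,"yaw":0}]'
python3 - <<'E'
from h import *
snap('wrist','w2'); s=r.get_state(); print(s['tcp_pos'],s['eef_rot'])
E
```

```text
time_s: 3.48
tcp_pos: [0.4895, -0.0514, 0.1556]
eef_rot: [179.9, 0.8, 48.7]
contact_force: [-0.3, -0.5, 0.1]
gripper_width: 0.0497
[ 0.48898241 -0.05062872  0.15647761] [179.9272048    0.72864343  48.66490005]
```

View pics/w2.png

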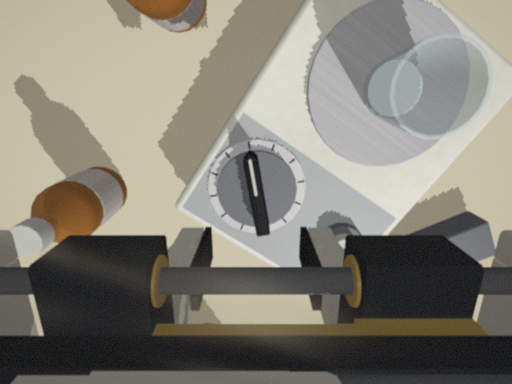

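The dial is centred between the fingers: its centre is at (257,185) and the fingers are at columns 195 and 315. Descending to straddle the bar.

```bash
python3 - <<'E'
from h import *
im,d,K,T=load('w2')
a=ray(K,T,251,152,.093);b=ray(K,T,264,235,.093);c=ray(K,T,257,185.5,.062)
v=a-b; print(a,b,c,np.degrees(np.arctan2(v[1],v[0])),np.linalg.norm(v),b+v*34/72)
E
python3 -m inch '[{"x":0,"y":0,"z":0.8,"yaw":0},{"x":0,"y":0,"z":0.7,"yaw":0},{"x":0,"y":0,"z":0.6,"yaw":0},{"x":0,"y":0,"z":0.4,"yaw":0},{"x":0,"y":0,"z":0,"yaw":0}]'
```

```text
[ 0.51069166 -0.02087061  0.093     ] [ 0.47160537 -0.08172071  0.093     ] [ 0.48997797 -0.05196028  0.062     ] 57.28584589326059 0.07232200520431378 [ 0.49006278 -0.05298594  0.093     ]
time_s: 3.95
tcp_pos: [0.4887, -0.0504, 0.0934]
eef_rot: [179.8, 0.6, 48.1]
contact_force: [0.2, -0.3, -0.4]
gripper_width: 0.0495
```

```bash
cat > m.py <<'E'
from h import *
s=r.get_state(); p=s['tcp_pos'];y=np.radians(s['eef_rot'][2]); e=np.array([.490,-.052])-p[:2]
print('F',s['contact_force'].round(1),'Mz',s['moment'].round(2),'yaw',s['eef_rot'][2].round(1),'z',p[2].round(4),'corr x,y fs',((e@[np.cos(y),np.sin(y)])/.025).round(2),((e@[np.sin(y),-np.cos(y)])/.025).round(2))
E
python3 -m inch '[{"x":0,"y":0.08,"z":0.15,"yaw":0},{"x":0,"y":0,"z":0,"yaw":1},{"x":0,"y":0,"z":0,"yaw":1},{"x":0,"y":0,"z":0,"yaw":1},{"x":0,"y":0,"z":0,"yaw":1}]' >/dev/null; python3 m.py
python3 -m inch '[{"x":0,"y":0,"z":0,"yaw":0.5},{"x":0,"y":0,"z":0,"yaw":0.5},{"x":0,"y":0,"z":0,"yaw":0.5},{"x":0,"y":0,"z":0,"yaw":0.5}]' >/dev/null; python3 m.py
python3 -m inch '[{"x":0,"y":0,"z":0,"yaw":0.5},{"x":0,"y":0,"z":0,"yaw":0.5}]' >/dev/null; python3 m.py
python3 -m inch '[{"x":0,"y":0,"z":0,"yaw":0.5},{"x":0,"y":0,"z":0,"yaw":0.5}]' >/dev/null; python3 m.py
python3 -m inch '[{"x":0,"y":0,"z":0,"yaw":0.5},{"x":0,"y":0,"z":0,"yaw":0.5}]' >/dev/null; python3 m.py
```

```text
F [ 0.1  0.3 -0.2] Mz [ 0.01 -0.04 -0.06] yaw 31.6 z 0.0926 corr x,y fs -0.1 0.04
F [-0.5 -0.1 -0.5] Mz [ 0.01  0.05 -0.01] yaw 23.0 z 0.0966 corr x,y fs -0.2 0.08
F [-0.  -0.2 -0. ] Mz [-0.03 -0.01  0.05] yaw 18.8 z 0.0987 corr x,y fs -0.25 0.12
F [ 0.4  0.4 -0.3] Mz [-0.07  0.03 -0.02] yaw 14.5 z 0.1008 corr x,y fs -0.3 0.15
F [-0.6  0.2 -0.5] Mz [0.03 0.03 0.02] yaw 10.3 z 0.1028 corr x,y fs -0.34 0.2
```

```bash

python3 -m inch '[{"x":-0.15,"y":0.1,"z":0,"yaw":-1},{"x":-0.1,"y":0.1,"z":0,"yaw":-1},{"x":-0.05,"y":0,"z":0.3,"yaw":0},{"x":0,"y":0,"z":0.2,"yaw":0},{"x":0,"y":0,"z":0,"yaw":0}]' >/dev/null; python3 m.py
python3 -m inch '[{"x":0,"y":0,"z":0,"yaw":0},{"x":0,"y":0,"z":0,"yaw":0}]' >/dev/null; python3 m.py
```

```text
F [-0.6 -0.2 -0.5] Mz [-0.02  0.08  0.  ] yaw 18.2 z 0.0937 corr x,y fs -0.17 0.01
F [ 0.2 -0.2  0.1] Mz [-0.05  0.06  0.02] yaw 18.1 z 0.0935 corr x,y fs -0.17 0.02
```

```bash

python3 -m inch '[{"x":-0.15,"y":0,"z":0.18,"yaw":0},{"x":-0.03,"y":0,"z":0.04,"yaw":0.5},{"x":-0.03,"y":0,"z":0.04,"yaw":0.5}]' >/dev/null; python3 m.py
for i in 1 2 3 4; do python3 -m inch '[{"x":-0.03,"y":0.02,"z":0.04,"yaw":0.5},{"x":-0.03,"y":0.02,"z":0.04,"yaw":0.5}]' >/dev/null; python3 m.py; done
```

```text
F [-0.6 -1.2  0.5] Mz [-0.05  0.06  0.02] yaw 13.9 z 0.0863 corr x,y fs 0.03 0.03
F [-0.4 -0.1  0.1] Mz [-0.06  0.1  -0.04] yaw 9.6 z 0.0835 corr x,y fs 0.12 -0.02
F [ 0.7 -0.2  0.2] Mz [0.   0.06 0.01] yaw 5.3 z 0.0808 corr x,y fs 0.2 -0.08
F [0.6 1.3 2.8] Mz [ 0.1  -0.54  0.1 ] yaw 1.1 z 0.0781 corr x,y fs 0.27 -0.14
F [1.2 1.  9.9] Mz [ 0.04 -0.28  0.03] yaw -3.1 z 0.0775 corr x,y fs 0.19 -0.18
```

```bash

python3 -m inch '[{"x":0.15,"y":-0.15,"z":-0.45,"yaw":-0.3},{"x":0,"y":0,"z":0,"yaw":0},{"x":0,"y":0,"z":0,"yaw":0}]' >/dev/null; python3 m.py
python3 - <<'E'
from h import *
snap('wrist','w3')
E
```

```text
F [-0.7 -1.2 -0.6] Mz [-0.07  0.16 -0.  ] yaw -2.1 z 0.0889 corr x,y fs 0.05 -0.02
```

View pics/w3.png

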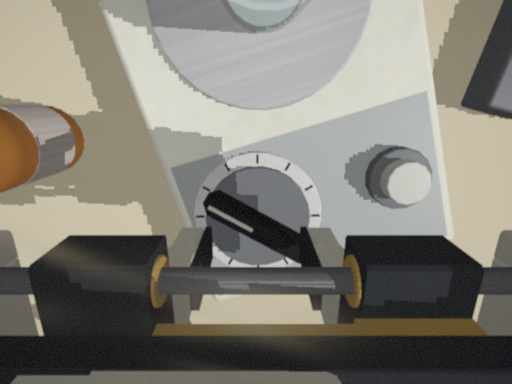

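The bar's nose is at (210,203), just inside the left finger, and the key cap is at (408,183). I'll measure the bar angle automatically from black pixels in the dial region of the wrist image.

```bash
cat >> m.py <<'E'
im,d,K,T=snap('wrist','cur'); c=np.array([.490,-.052])
v,u=np.mgrid[0:384,0:512]; D=np.stack([u,v,np.ones_like(u)],-1)@np.linalg.inv(K).T@T[:3,:3].T
P=T[:3,3]+D*((.093-T[2,3])/D[...,2])[...,None]; q=P[...,:2]-c; rr=np.hypot(q[...,0],q[...,1])
m=(im.max(-1)<int(__import__('sys').argv[1]) if len(__import__('sys').argv)>1 else im.max(-1)<28)&(rr<.037)&(rr>.012)&(v<228)
n,l,st,_=cv2.connectedComponentsWithStats(m.astype(np.uint8)); k=1+np.argmax(st[1:,4]); w=q[l==k]; w0=w.mean(0)
print('bar comp',st[k],'dir of centroid',np.degrees(np.arctan2(w0[1],w0[0])).round(1),'PCA',np.degrees(np.arctan2(*np.linalg.svd(w-w0,full_matrices=False)[2][0][::-1])).round(1))
E
python3 m.py; python3 -c "
from h import *
im=load('cur')[0]; print(im[205:235:4,230],im[190,230])"
```

```text
F [-0.3 -0.3  0.1] Mz [0.02 0.04 0.01] yaw -2.1 z 0.089 corr x,y fs 0.04 -0.02
bar comp [205 191  53  29 507] dir of centroid 41.5 PCA 66.3
[[  6   0   4]
 [ 25  28  27]
 [ 28  25  28]
 [110 113 106]
 [107 110 102]
 [ 25  24  33]
 [ 77  75  79]
 [ 76  79  81]] [81 82 83]
```

```bash
python3 - <<'E'
s=open('m.py').read().split("m=(im.max")[0]
s+='''m=(im.min(-1)>94)&(rr<.0345)&(v<232)
n,l,st,_=cv2.connectedComponentsWithStats(m.astype(np.uint8),connectivity=8)
for k in range(1,n):
    if st[k,4]>40:
        w=q[l==k]; w0=w.mean(0); e=np.linalg.svd(w-w0,full_matrices=False)[2][0]
        e=e*np.sign(e@w0); print('line',st[k],'centroid dir',np.degrees(np.arctan2(w0[1],w0[0])).round(1),'r',np.hypot(*w0).round(3),'PCA',np.degrees(np.arctan2(e[1],e[0])).round(1))
'''
open('m.py','w').write(s)
E
python3 m.py
```

```text
F [ 1.  -0.8 -0. ] Mz [0.05 0.11 0.05] yaw -2.1 z 0.0888 corr x,y fs 0.05 -0.02
line [ 236  175   77   57 2348] centroid dir -36.3 r 0.023 PCA 52.4
line [199 207   8  25 131] centroid dir 76.7 r 0.032 PCA -10.2
line [208 206  45  26 193] centroid dir 61.1 r 0.017 PCA 57.9
```

The bar reads 57.9°, so it hasn't turned yet and the target is about -62°. Now pushing in small steps.

```bash

for i in 1 2 3; do python3 -m inch '[{"x":0,"y":0,"z":0,"yaw":0.5},{"x":0,"y":0,"z":0,"yaw":0.5},{"x":0,"y":0,"z":0,"yaw":0}]' >/dev/null; python3 m.py; done
```

```text
F [ 1.  -0.3  0.1] Mz [0.01 0.1  0.03] yaw -6.3 z 0.0871 corr x,y fs 0.11 -0.05
line [ 236  174   76   58 2423] centroid dir -38.9 r 0.023 PCA 51.0
line [197 209   9  23 135] centroid dir 75.7 r 0.032 PCA -8.5
line [204 208  47  23 198] centroid dir 61.3 r 0.017 PCA 58.0
F [-0.1 -0.4  0.8] Mz [0.03 0.03 0.01] yaw -10.2 z 0.0861 corr x,y fs 0.14 -0.08
line [ 236  173   75   59 2387] centroid dir -42.4 r 0.023 PCA -131.2
line [202 210  48  21 199] centroid dir 61.2 r 0.017 PCA 57.9
line [195 221  10  11  90] centroid dir 77.6 r 0.032 PCA 125.6
F [-0.   0.4 -0.4] Mz [0.1  0.09 0.01] yaw -13.9 z 0.0856 corr x,y fs 0.15 -0.1
line [ 236  172   74   60 2331] centroid dir -44.9 r 0.023 PCA -132.6
line [200 213  49  18 200] centroid dir 61.2 r 0.017 PCA 57.9
line [194 215  10  17  97] centroid dir 72.3 r 0.032 PCA 0.2
```

```bash
sed -i "s/if st\[k,4\]>40/if 40<st[k,4]<400 and np.linalg.cond(q[l==k]-q[l==k].mean(0))>3/" m.py
for i in 1 2 3; do python3 -m inch '[{"x":0.04,"y":-0.03,"z":-0.06,"yaw":0.5},{"x":0.04,"y":-0.03,"z":-0.06,"yaw":0.5},{"x":0,"y":0,"z":0,"yaw":0}]' >/dev/null; python3 m.py; done
```

```text
F [ 0.2 -0.7 -0.2] Mz [ 0.03  0.01 -0.02] yaw -17.5 z 0.0885 corr x,y fs 0.08 -0.05
line [202 217  49  15 194] centroid dir 61.2 r 0.017 PCA 58.1
F [-0.1  0.2 -1.5] Mz [ 0.06  0.03 -0.  ] yaw -21.2 z 0.091 corr x,y fs 0.02 -0.01
line [204 221  49  11 184] centroid dir 61.1 r 0.017 PCA 58.1
F [-0.4  0.1  0. ] Mz [0.03 0.1  0.02] yaw -24.8 z 0.0935 corr x,y fs -0.03 0.03
line [206 224  48   8 160] centroid dir 60.9 r 0.017 PCA 58.0
```

```bash
python3 -c "
from h import *
im,d,K,T=load('cur'); s=r.get_state()
print(s['tcp_pos'],s['gripper_width'],proj(K,T,s['tcp_pos']),proj(K,T,[.49,-.052,.093]),d[255:275:5,180:340:20].round(3))
cv2.imwrite('pics/c2.png',cv2.resize(im[120:340,120:400,::-1],None,fx=2.5,fy=2.5)*2)
"
```

```text
[ 0.49072797 -0.05154675  0.09331085] 0.049596602723539406 [255.76961794 229.62690125] [256.92206181 230.12531166] [[0.139 0.141 0.228 0.22  0.221 0.222 0.172 0.14 ]
 [0.134 0.138 0.231 0.229 0.224 0.228 0.173 0.135]
 [0.131 0.137 0.235 0.23  0.23  0.23  0.233 0.134]
 [0.089 0.089 0.09  0.089 0.089 0.089 0.089 0.088]]
```

View pics/c2.png

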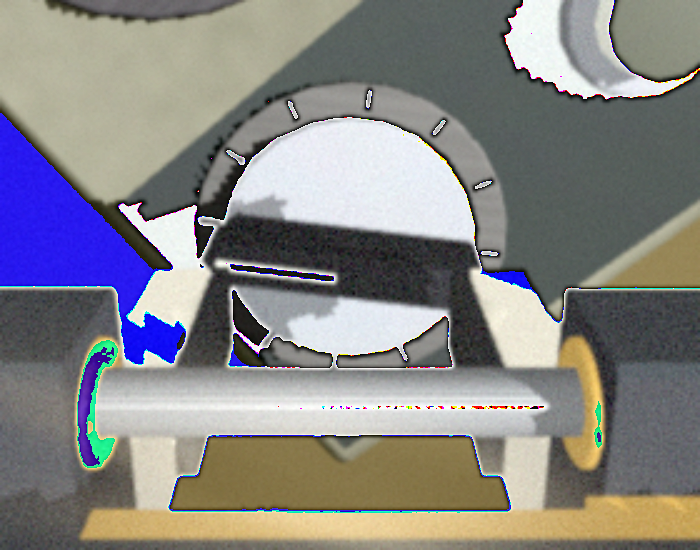

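The bar lies between the fingers and looks nearly aligned with the finger line, which doesn't fit fingertips level with the bar. I'll check the fingertip geometry from depth.

```bash
python3 -c "
from h import *
from scipy.spatial.transform import Rotation as R
im,d,K,T=load('cur'); s=r.get_state(); Rt=R.from_euler('xyz',s['eef_rot'],degrees=True).as_matrix()
for v in (210,218,222,226,230,236,245,255):
  print(v,end=': ')
  for u in (172,180,188,196,204,212,220,230,290,300,306,312,320,330):
    if d[v,u]>0:
      p=T[:3,:3]@(np.linalg.inv(K)@[u,v,1])*d[v,u]+T[:3,3]; print(u,(Rt.T@(p-s['tcp_pos'])*1000).round().astype(int).tolist(),end=' ')
  print()
print(K)
"
```

```text
210: 172 [0, -61, 34] 180 [0, -55, 34] 188 [0, -49, 34] 196 [0, -44, 35] 204 [1, -37, 31] 212 [8, -29, 14] 220 [7, -24, 14] 230 [6, -17, 17] 290 [4, 24, 24] 300 [4, 31, 24] 306 [3, 35, 25] 312 [1, 40, 30] 320 [1, 46, 31] 330 [0, 54, 33] 
218: 172 [-7, -62, 36] 180 [-6, -55, 33] 188 [-6, -50, 34] 196 [-6, -44, 33] 204 [4, -34, 10] 212 [7, -27, 1] 220 [7, -22, 3] 230 [7, -16, 1] 290 [1, 23, 15] 300 [0, 30, 18] 306 [0, 34, 18] 312 [-5, 41, 31] 320 [-5, 46, 29] 330 [-6, 54, 33] 
222: 172 [-36, -80, 94] 180 [-10, -56, 34] 188 [-9, -50, 33] 196 [-9, -44, 33] 204 [4, -32, 2] 212 [5, -27, 1] 220 [5, -22, 1] 230 [5, -16, 1] 290 [2, 22, 7] 300 [0, 29, 11] 306 [0, 33, 12] 312 [-8, 41, 30] 320 [-8, 46, 30] 330 [-9, 55, 33] 
226: 172 [-39, -80, 94] 180 [-13, -56, 35] 188 [-13, -50, 34] 196 [-12, -44, 33] 204 [2, -32, 2] 212 [3, -27, 0] 220 [2, -22, 0] 230 [2, -16, 1] 290 [2, 21, 2] 300 [1, 28, 3] 306 [0, 32, 5] 312 [0, 36, 6] 320 [-12, 47, 32] 330 [-12, 55, 33] 
230: 172 [-43, -79, 92] 180 [-44, -73, 95] 188 [10, -37, -22] 196 [10, -32, -22] 204 [9, -29, -19] 212 [-1, -27, 1] 220 [-1, -22, 1] 230
[... 328 characters left out ...]
[10, 29, -29] 320 [10, 33, -31] 330 [10, 38, -30] 
245: 172 [10, -41, -39] 180 [10, -37, -40] 188 [10, -33, -40] 196 [7, -30, -34] 204 [9, -26, -37] 212 [-2, -25, -16] 220 [-26, -26, 30] 230 [-23, -19, 25] 290 [-23, 25, 24] 300 [-1, 25, -18] 306 [9, 25, -38] 312 [9, 28, -37] 320 [9, 32, -38] 330 [10, 36, -40] 
255: 172 [10, -38, -49] 180 [10, -35, -49] 188 [10, -31, -49] 196 [9, -28, -47] 204 [6, -25, -41] 212 [-8, -25, -17] 220 [-35, -27, 30] 230 [-34, -19, 29] 290 [-34, 26, 30] 300 [-7, 25, -20] 306 [5, 25, -40] 312 [9, 26, -47] 320 [10, 29, -49] 330 [10, 34, -49] 
[[304.41322322   0.         255.51750867]
 [  0.         304.41322322 189.32357814]
 [  0.           0.           1.        ]]
```

The depth data answers it. The finger faces end about 16–20 mm *behind* the reported TCP, not 11 mm ahead. So the tips passed above the bar, and the earlier 10 N touch was on the bar's top (TCP 0.0775 + 0.016 ≈ 0.0935). I'll treat tip z as TCP z + 0.016. Next I turn back, check the body's clearance and go lower.

```bash

for i in 1 2 3; do python3 -m inch '[{"x":0,"y":0,"z":0,"yaw":-1},{"x":0,"y":0,"z":0,"yaw":-1},{"x":0,"y":0,"z":0,"yaw":-1},{"x":0,"y":0,"z":0,"yaw":-1},{"x":0,"y":0,"z":0,"yaw":-1}]' >/dev/null; python3 m.py; done
python3 - <<'E'
from h import *
from scipy.spatial.transform import Rotation as R
im,d,K,T=load('cur'); s=r.get_state(); Rt=R.from_euler('xyz',s['eef_rot'],degrees=True).as_matrix()
for u,v in((60,300),(100,240),(100,260),(400,240),(230,340),(30,345),(256,280),(20,240),(256,370),(190,240),(320,240)):
  p=T[:3,:3]@(np.linalg.inv(K)@[u,v,1])*d[v,u]+T[:3,3]; print((u,v),(Rt.T@(p-s['tcp_pos'])*1000).round())
for n in('side',):
  im,d,K,T=snap(n,'s2'); print(proj(K,T,s['tcp_pos']),proj(K,T,[.49,-.052,.093]))
  cv2.imwrite('pics/s2c.png',cv2.resize(im[60:240,180:350,::-1],None,fx=4,fy=3.3))
E
```

```text
F [-0.3  0.7  0.6] Mz [-0.    0.04  0.04] yaw -3.2 z 0.0923 corr x,y fs 0.02 0.01
line [201 207   8  25 117] centroid dir 76.3 r 0.032 PCA -12.3
line [209 207  45  24 184] centroid dir 61.6 r 0.017 PCA 58.7
F [-0.5  1.1  0.7] Mz [ 0.01  0.05 -0.  ] yaw 18.0 z 0.0914 corr x,y fs 0.06 0.02
line [221 192  35  38 196] centroid dir 61.7 r 0.017 PCA 58.1
F [ 0.4 -0.8 -0. ] Mz [-0.07  0.02  0.01] yaw 38.6 z 0.0908 corr x,y fs 0.08 0.05
line [238 182  21  46 237] centroid dir 61.6 r 0.016 PCA 58.4
(60, 300) [  29.  -53. -104.]
(100, 240) [ 38. -48. -88.]
(100, 260) [  39.  -42. -101.]
(400, 240) [ 38.  43. -89.]
(230, 340) [  26.   -7. -115.]
(30, 345) [  26.  -52. -117.]
(256, 280) [ 30.  -1. -97.]
(20, 240) [ -50. -224.   88.]
(256, 370) [  23.   -1. -122.]
(190, 240) [ 11. -34. -34.]
(320, 240) [ 11.  32. -35.]
[293.70192809 183.59493587] [292.81706073 182.66721747]
```

View pics/s2c.png

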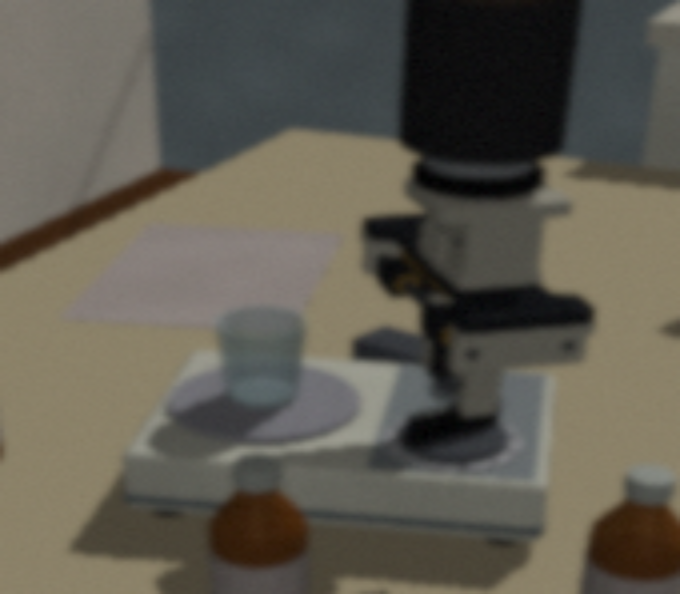

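The side view confirms that the fingertips hover above the bar and the gripper body is well clear of the beaker. Lowering to TCP z ≈ 0.064.

```bash

python3 -m inch '[{"x":0.08,"y":0.05,"z":0.4,"yaw":0},{"x":0,"y":0,"z":0.3,"yaw":0},{"x":0,"y":0,"z":0,"yaw":0}]' >/dev/null; python3 m.py
python3 -m inch '[{"x":0,"y":0,"z":0.35,"yaw":0},{"x":0,"y":0,"z":0,"yaw":0}]' >/dev/null; python3 m.py
for i in 1 2 3; do python3 -m inch '[{"x":0,"y":0,"z":0,"yaw":0.5},{"x":0,"y":0,"z":0,"yaw":0.5},{"x":0,"y":0,"z":0,"yaw":0}]' >/dev/null; python3 m.py; done
```

```text
F [-0.9 -0.4  0.6] Mz [-0.1   0.14 -0.03] yaw 38.0 z 0.072 corr x,y fs -0.02 -0.01
line [234 196  18  36 169] centroid dir 60.4 r 0.021 PCA 58.3
F [-0.2 -0.2 -0.5] Mz [-0.09  0.06 -0.04] yaw 37.9 z 0.0627 corr x,y fs -0.02 -0.02
line [232 202  16  30 151] centroid dir 60.1 r 0.023 PCA 58.0
line [254 205  26  27 248] centroid dir 26.1 r 0.02 PCA 71.8
F [-0.4 -0.6 -0.1] Mz [-0.03 -0.01 -0.01] yaw 33.8 z 0.0633 corr x,y fs -0.05 -0.04
line [227 204  18  28 147] centroid dir 60.2 r 0.024 PCA 58.1
F [-0.6 -1.2  0.8] Mz [-0.03 -0.02 -0.05] yaw 29.9 z 0.0638 corr x,y fs -0.07 -0.04
line [223 206  19  26 139] centroid dir 60.1 r 0.024 PCA 58.4
F [-0.3  0.1 -0.2] Mz [ 0.03  0.02 -0.03] yaw 26.2 z 0.0641 corr x,y fs -0.08 -0.03
line [220 208  20  24 129] centroid dir 60.0 r 0.025 PCA 57.7
line [302 212  15  20 127] centroid dir -29.9 r 0.033 PCA 56.6
line [254 219  18  13  65] centroid dir 17.0 r 0.017 PCA 69.6
```

```bash

python3 -m inch '[{"x":-0.08,"y":-0.03,"z":0,"yaw":0.5},{"x":-0.02,"y":0,"z":0,"yaw":0.5},{"x":-0.02,"y":0,"z":0.02,"yaw":0.5},{"x":0,"y":0,"z":0,"yaw":0.5}]' >/dev/null; python3 m.py
for i in 1 2 3 4; do python3 -m inch '[{"x":-0.02,"y":0,"z":0,"yaw":0.5},{"x":-0.02,"y":0,"z":0,"yaw":0.5},{"x":0,"y":0,"z":0,"yaw":0}]' >/dev/null; python3 m.py; done
```

```text
F [ 0.2  0.1 -0.6] Mz [-0.04  0.04  0.03] yaw 18.6 z 0.0637 corr x,y fs 0.04 -0.01
line [215 207  25  25 144] centroid dir 60.0 r 0.023 PCA 58.0
F [0.6 0.3 0.6] Mz [-0.    0.03 -0.04] yaw 14.7 z 0.0639 corr x,y fs 0.07 -0.01
line [211 208  28  24 152] centroid dir 60.2 r 0.023 PCA 58.6
F [-0.1  0.6  0.1] Mz [0.02 0.1  0.04] yaw 11.1 z 0.064 corr x,y fs 0.1 -0.02
line [208 209  30  23 152] centroid dir 60.1 r 0.023 PCA 58.6
F [ 0.5  0.  -0.3] Mz [-0.06  0.02 -0.05] yaw 7.6 z 0.0641 corr x,y fs 0.13 -0.03
line [206 211  30  21 147] centroid dir 60.0 r 0.023 PCA 58.4
F [ 1.1 -1.4 -1.1] Mz [-0.45 -0.28  0.02] yaw 4.0 z 0.0644 corr x,y fs 0.1 -0.03
line [205 212  29  20 141] centroid dir 57.7 r 0.024 PCA 56.4
```

Contact: the bar is now moving (56.4° at tool yaw 4). Continuing, with crests expected at bar angles of 43°, 13°, -17° and -47°.

```bash

for i in 1 2 3 4 5; do python3 -m inch '[{"x":0.03,"y":-0.01,"z":0.01,"yaw":0.5},{"x":0.0,"y":0,"z":0.01,"yaw":0.5},{"x":0,"y":0,"z":0,"yaw":0.5},{"x":0,"y":0,"z":0,"yaw":0}]' >/dev/null; python3 m.py; done
```

```text
F [ 2.2 -1.5 -1.6] Mz [-0.52 -0.39  0.06] yaw -1.4 z 0.0645 corr x,y fs 0.02 -0.06
line [201 219  22  13  97] centroid dir 56.4 r 0.026 PCA 56.4
F [ 0.3 -0.5 -0.4] Mz [-0.3  -0.24  0.11] yaw -6.9 z 0.0643 corr x,y fs 0.0 -0.06
line [201 220  21  12  88] centroid dir 50.7 r 0.026 PCA 51.8
F [ 0.2 -0.1  0.2] Mz [-0.    0.09 -0.02] yaw -12.4 z 0.0639 corr x,y fs 0.0 -0.06
line [202 219  22  13  96] centroid dir 43.4 r 0.026 PCA 44.3
F [0.9 0.  0.3] Mz [-0.   0.1 -0. ] yaw -17.9 z 0.0627 corr x,y fs 0.02 -0.05
line [208 212  26  20 132] centroid dir 27.3 r 0.024 PCA 28.9
F [0.8 0.5 0.6] Mz [0.   0.02 0.02] yaw -23.5 z 0.0618 corr x,y fs 0.01 -0.05
line [204 217  23  15 110] centroid dir 27.3 r 0.026 PCA 30.0
```

First click done (bar at 28°) when the tool passed about -13°. On to clicks 2 and 3.

```bash

for i in 1 2 3 4 5; do python3 -m inch '[{"x":0.01,"y":-0.02,"z":-0.02,"yaw":0.5},{"x":0.0,"y":0,"z":0,"yaw":0.5},{"x":0,"y":0,"z":0,"yaw":0.5},{"x":0,"y":0,"z":0,"yaw":0}]' >/dev/null; python3 m.py; done
```

```text
F [ 0.1 -1.2 -0.5] Mz [-0.36 -0.14  0.04] yaw -28.9 z 0.0623 corr x,y fs -0.02 -0.03
line [203 219  21  13  93] centroid dir 25.0 r 0.027 PCA 27.6
F [ 1.1 -0.4 -1.1] Mz [-0.23 -0.18  0.11] yaw -34.4 z 0.0626 corr x,y fs -0.05 -0.04
line [201 221  19  11  89] centroid dir 20.8 r 0.028 PCA 24.9
F [ 0.4 -0.7 -1.4] Mz [-0.28 -0.21  0.05] yaw -39.9 z 0.0627 corr x,y fs -0.05 -0.04
line [201 221  21  11 103] centroid dir 14.5 r 0.027 PCA 21.5
F [ 1.1  0.  -0.2] Mz [ 0.08  0.04 -0.01] yaw -45.4 z 0.0628 corr x,y fs -0.03 -0.04
line [209 210  27  22 181] centroid dir -4.5 r 0.025 PCA -0.0
F [ 0.4  0.2 -0.8] Mz [ 0.09  0.08 -0.02] yaw -50.9 z 0.0634 corr x,y fs -0.02 -0.01
line [207 212  28  20 170] centroid dir -5.3 r 0.025 PCA -0.4
```

```bash

for i in 1 2 3 4 5; do python3 -m inch '[{"x":-0.01,"y":-0.01,"z":0,"yaw":0.5},{"x":0.0,"y":0,"z":0,"yaw":0.5},{"x":0,"y":0,"z":0,"yaw":0.5},{"x":0,"y":0,"z":0,"yaw":0}]' >/dev/null; python3 m.py; done
```

```text
F [-0.5 -1.6 -0.6] Mz [-0.36 -0.12  0.03] yaw -56.3 z 0.0635 corr x,y fs -0.01 0.0
line [205 215  28  17 157] centroid dir -7.3 r 0.025 PCA -2.1
F [ 0.8 -2.7 -1.1] Mz [-0.88 -0.4   0.04] yaw -61.8 z 0.0635 corr x,y fs -0.04 -0.01
line [203 217  26  15 143] centroid dir -11.1 r 0.026 PCA -5.0
F [ 1.1 -2.2 -0.2] Mz [-0.82 -0.32  0.07] yaw -67.2 z 0.0635 corr x,y fs -0.07 -0.01
line [202 219  23  13 122] centroid dir -15.4 r 0.027 PCA -8.3
F [0.2 0.3 0.9] Mz [0.09 0.06 0.01] yaw -72.7 z 0.0634 corr x,y fs -0.05 -0.0
line [207 212  28  20 172] centroid dir -29.2 r 0.026 PCA -23.5
F [-0.7  0.7  0.4] Mz [0.13 0.05 0.01] yaw -78.3 z 0.0634 corr x,y fs -0.0 0.01
line [208 208  31  24 197] centroid dir -37.0 r 0.025 PCA -31.3
```

```bash

for i in 1 2 3 4; do python3 -m inch '[{"x":-0.01,"y":0,"z":0,"yaw":0.5},{"x":0.0,"y":0,"z":0,"yaw":0.5},{"x":0,"y":0,"z":0,"yaw":0.5},{"x":0,"y":0,"z":0,"yaw":0}]' >/dev/null; python3 m.py; done
```

```text
F [-0.  -0.4 -0.5] Mz [-0.17 -0.04 -0.03] yaw -83.7 z 0.0634 corr x,y fs 0.02 0.01
line [205 210  32  22 196] centroid dir -38.4 r 0.025 PCA -32.3
F [-0.2 -3.2 -0.1] Mz [-0.78 -0.09  0.01] yaw -89.2 z 0.0634 corr x,y fs -0.01 -0.02
line [201 214  30  18 170] centroid dir -40.9 r 0.026 PCA -34.2
F [ 0.7 -2.3  0.2] Mz [-0.98 -0.09  0.11] yaw -94.6 z 0.0633 corr x,y fs -0.06 -0.05
line [198 219  25  13 127] centroid dir -43.1 r 0.028 PCA -35.0
F [-0.5 -1.8  0. ] Mz [-0.32  0.    0.02] yaw -100.1 z 0.0634 corr x,y fs -0.06 -0.04
line [198 218  25  14 133] centroid dir -49.0 r 0.028 PCA -41.4
```

```bash

python3 -m inch '[{"x":-0.02,"y":-0.02,"z":0,"yaw":0.5},{"x":0,"y":0,"z":0,"yaw":0.4},{"x":0,"y":0,"z":0,"yaw":0},{"x":0,"y":0,"z":0,"yaw":0},{"x":0,"y":0,"z":0,"yaw":0}]' >/dev/null; python3 m.py
```

```text
F [-0.   0.5  0. ] Mz [ 0.14  0.04 -0.03] yaw -103.2 z 0.0634 corr x,y fs 0.0 -0.02
line [209 204  31  28 210] centroid dir -67.4 r 0.025 PCA -61.3
```

The fourth click snapped in: the bar reads -61.3° against an expected -62°. Now lifting straight up, turning, shutting the fingers and looking.

```bash

python3 -m inch '[{"x":0,"y":0,"z":-0.6,"yaw":0},{"x":0,"y":0,"z":-0.8,"yaw":0},{"x":0,"y":0,"z":-0.8,"yaw":0},{"x":0,"y":0,"z":-0.4,"yaw":0},{"x":0,"y":0,"z":0,"yaw":0}]' >/dev/null
python3 -m inch '[{"x":0,"y":0,"z":0,"yaw":-1},{"x":0,"y":0,"z":0,"yaw":-1},{"x":0,"y":0,"z":0,"yaw":-1},{"x":0,"y":0,"z":0,"yaw":-1},{"x":0,"y":0,"z":0,"yaw":-1}]' -1 10
python3 -m inch '[{"x":0,"y":0,"z":0,"yaw":-1},{"x":0,"y":0,"z":0,"yaw":-0.5},{"x":0,"y":0,"z":0,"yaw":0},{"x":0,"y":0,"z":0,"yaw":0},{"x":0,"y":0,"z":0,"yaw":0}]'
python3 m.py
```

```text
time_s: 21.93
tcp_pos: [0.4875, -0.0504, 0.1281]
eef_rot: [-179.5, -0.6, -82.1]
contact_force: [-0.4, -0.1, 0.6]
gripper_width: 0.0219
time_s: 22.35
tcp_pos: [0.4859, -0.0504, 0.1245]
eef_rot: [-179.8, -0.6, -75.6]
contact_force: [0.1, -0.2, -0.3]
gripper_width: 0.0006
F [ 0.1 -0.2 -0.3] Mz [ 0.09 -0.02  0.01] yaw -75.6 z 0.1245 corr x,y fs 0.1 -0.14
line [239 162  15  42 197] centroid dir -68.8 r 0.02 PCA -61.8
```

View pics/cur.png

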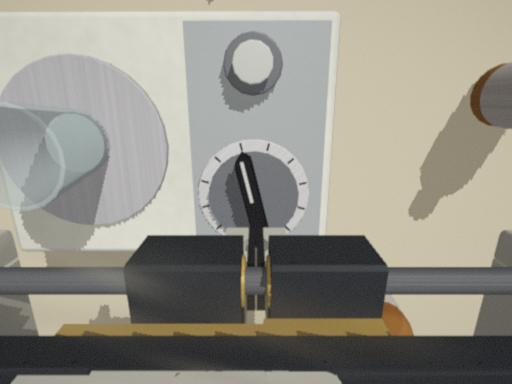

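The dial bar reads -61.8°, exactly four clicks, and its nose is at (244,158). The key cap is at (253,62) and the fingers are shut.

```bash
cat > k.py <<'E'
from h import *
s=r.get_state(); p=s['tcp_pos'];y=np.radians(s['eef_rot'][2])
im,d,K,T=load('cur')
k=ray(K,T,253,62,.082); e=(k-p)[:2]; print(k,'yaw',s['eef_rot'],'F',s['contact_force'].round(1),'z',p[2],'dx,dy fs',((e@[np.cos(y),np.sin(y)])/.025).round(2),((e@[np.sin(y),-np.cos(y)])/.025).round(2))
E
python3 k.py
```

```text
[ 0.51225645 -0.14809316  0.082     ] yaw [-179.830934     -0.64135786  -75.57631925] F [ 0.6 -0.5  0.5] z 0.12448263264748105 dx,dy fs 4.05 -0.05
```

```bash

python3 -m inch '[{"x":1,"y":0,"z":0,"yaw":0},{"x":1,"y":0,"z":0,"yaw":0},{"x":1,"y":0,"z":0,"yaw":0},{"x":0.9,"y":0,"z":0,"yaw":0},{"x":0,"y":0,"z":0,"yaw":0}]' >/dev/null; python3 k.py
```

```text
[ 0.51225645 -0.14809316  0.082     ] yaw [-179.77238715   -0.64292512  -75.52052302] F [ 0.3 -0.7  0.7] z 0.12535883363835013 dx,dy fs 0.05 -0.01
```

```bash

python3 -m inch '[{"x":0.05,"y":0,"z":0.8,"yaw":0},{"x":0,"y":0,"z":0.7,"yaw":0},{"x":0,"y":0,"z":0.35,"yaw":0},{"x":0,"y":0,"z":0,"yaw":0}]' >/dev/null; python3 k.py
for i in 1 2 3; do python3 -m inch '[{"x":0,"y":0,"z":0.08,"yaw":0},{"x":0,"y":0,"z":0,"yaw":0}]' >/dev/null; python3 k.py; done
```

```text
[ 0.51225645 -0.14809316  0.082     ] yaw [-179.63267224   -0.67364425  -75.91199061] F [0.4 0.1 0.5] z 0.07799863954316782 dx,dy fs -0.1 0.02
[ 0.51225645 -0.14809316  0.082     ] yaw [-179.69990474   -0.67444533  -75.90762533] F [ 0.4  0.1 -0.7] z 0.07597007739234804 dx,dy fs -0.09 0.01
[ 0.51225645 -0.14809316  0.082     ] yaw [-179.59880869   -0.70281498  -75.86658753] F [ 0.9 -0.4  0.1] z 0.0750776229664635 dx,dy fs -0.08 0.05
[ 0.51225645 -0.14809316  0.082     ] yaw [-179.48284065   -0.72900117  -75.8313715 ] F [-0.3 -1.2 -0.7] z 0.07406066965435959 dx,dy fs -0.08 0.08
```

```bash

python3 -m inch '[{"x":-0.08,"y":0.05,"z":0.15,"yaw":0},{"x":0,"y":0,"z":0,"yaw":0}]' >/dev/null; python3 k.py
for i in 1 2 3 4 5; do python3 -m inch '[{"x":0,"y":0,"z":0.08,"yaw":0},{"x":0,"y":0,"z":0.04,"yaw":0}]' >/dev/null; python3 k.py|sed 's/.*F//'; done
```

```text
[ 0.51225645 -0.14809316  0.082     ] yaw [-179.40718308   -0.74068802  -75.83245101] F [-0.9 -0.5  0.3] z 0.07056261602905067 dx,dy fs 0.01 0.05
 [ 0.3 -0.6 -0.5] z 0.06762373429991746 dx,dy fs 0.01 0.06
 [-0.4  1.1  2.9] z 0.06456904325676566 dx,dy fs 0.01 0.06
 [-1.6  2.4  4.8] z 0.06159147740727359 dx,dy fs 0.01 0.06
 [-7.6  4.6 17.5] z 0.06106591048389076 dx,dy fs 0.0 0.06
 [-4.8  2.7  9. ] z 0.061231421357609214 dx,dy fs 0.0 0.06
```

The force rose along the spring to about 5 N at z 0.0616, then reached a hard stop of 17 N at 0.0611. That means the key is fully down. Releasing and lifting.

```bash

python3 -m inch '[{"x":0,"y":0,"z":-0.2,"yaw":0},{"x":0,"y":0,"z":-0.5,"yaw":0},{"x":0,"y":0,"z":-0.8,"yaw":0},{"x":0,"y":0,"z":-1,"yaw":0},{"x":0,"y":0,"z":-1,"yaw":0}]' 
python3 -m inch '[{"x":-1,"y":0,"z":-0.3,"yaw":0},{"x":-1,"y":0,"z":-0.3,"yaw":0},{"x":-1,"y":0,"z":0,"yaw":0},{"x":-0.9,"y":0,"z":0,"yaw":0},{"x":0,"y":0,"z":0,"yaw":0}]'
python3 m.py
python3 - <<'E'
from h import *
im,d,K,T=load('cur'); u,v=proj(K,T,[.5122,-.148,.082]).round().astype(int); print(u,v)
q=[]
for a,b in((u,v),(u+4,v),(u-4,v),(u,v+4)):
  p=T[:3,:3]@(np.linalg.inv(K)@[a,b,1])*d[b,a]+T[:3,3]; q.append(p.round(4))
print(q)
E
```

```text
time_s: 25.07
tcp_pos: [0.5091, -0.1466, 0.1466]
eef_rot: [-179.9, -0.7, -75.7]
contact_force: [1.0, -0.9, -0.3]
gripper_width: 0.0001
time_s: 25.48
tcp_pos: [0.4881, -0.05, 0.1668]
eef_rot: [-179.2, -0.8, -76.0]
contact_force: [0.3, -0.9, 0.1]
gripper_width: 0.0002
F [ 0.3 -0.9  0.1] Mz [0.09 0.01 0.06] yaw -76.0 z 0.1668 corr x,y fs 0.1 -0.05
line [246 152  12  36 145] centroid dir -68.9 r 0.019 PCA -62.0
257 69
[array([ 0.5119, -0.1479,  0.0816]), array([ 0.5088, -0.1486,  0.0828]), array([ 0.515 , -0.1472,  0.0809]), array([ 0.5112, -0.1449,  0.0831])]
```

View pics/cur.png

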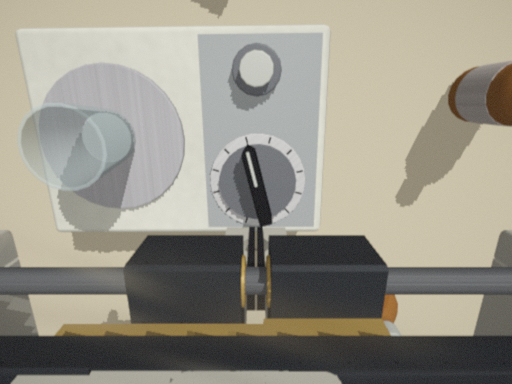

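The dial is at -62.0°, the key cap is back at about 0.082 m (257,69), and the beaker and stirrer stand where they were. One check remains: is the housing rim low enough that the hard stop was really the key's bottom?

```bash
python3 - <<'E'
from h import *
im,d,K,T=load('cur'); v,u=np.mgrid[0:384,0:512]
P=T[:3,3]+(np.stack([u,v,np.ones_like(u)],-1)@np.linalg.inv(K).T@T[:3,:3].T)*d[...,None]
q=np.hypot(P[...,0]-.512,P[...,1]+.148)*1000
for a in range(0,30,2):
  m=(q>=a)&(q<a+2)&(d>0); z=P[...,2][m]; print(a,m.sum(),np.percentile(z,[10,50,90]).round(4) if m.sum() else '')
# displacement check: stirrer deck features from the fixed top camera, objects by colour
a,K0,T0=load('top0')[0],0,0
b=snap('top','top1')[0]; df=np.abs(a.astype(int)-b).max(-1)
for n,(x,y) in dict(bottle=(233,187),slide=(391,167),beaker=(313,147),edge=(350,130)).items(): print(n,cv2.phaseCorrelate(*[cv2.cvtColor(i[y-20:y+20,x-20:x+20],cv2.COLOR_RGB2GRAY).astype(np.float32) for i in(a,b)]))
E
```

```text
0 21 [0.0811 0.0817 0.0828]
2 65 [0.0807 0.0817 0.0827]
4 104 [0.0807 0.0818 0.0828]
6 147 [0.0809 0.0819 0.0827]
8 200 [0.081  0.0818 0.0827]
10 229 [0.0809 0.0818 0.083 ]
12 256 [0.0718 0.0813 0.0824]
14 231 [0.0699 0.0708 0.072 ]
16 326 [0.0699 0.0708 0.0717]
18 360 [0.0696 0.0706 0.0715]
20 265 [0.0596 0.0612 0.0707]
22 392 [0.0592 0.0602 0.061 ]
24 447 [0.0593 0.0601 0.0611]
26 479 [0.0591 0.0601 0.0609]
28 530 [0.0591 0.0601 0.061 ]
bottle ((1.364479337600919, -0.5201546395869201), -0.07112629234790802)
slide ((0.009522586384825615, -0.29144538082968197), 0.7052426445484161)
beaker ((-1.8818832138770816, -3.081400114106085), 0.09684062898159027)
edge ((-2.799918377467545, 7.797859183882835), 0.1611349380016327)
```

The housing rim is at 0.071 m, below the pressed cap at 0.076 m, so the hard stop was the key's own bottom. The key centre is unchanged at (0.512, -0.148), so the stirrer hasn't moved. The arm is clear, so I'm handing in.

```bash
python3 -c "
from plant import r
s=r.get_state(); print(s['time_s'],s['contact_force'].round(1)); print(r.close_job())"
```

```text
25.5833 [ 0.6 -0.1 -1.1]
the job is handed in; nothing more can be done
None
```

I turned the dial four clicks clockwise, then pressed the start key fully down and released it. The job was handed in at about 25.6 s with the arm clear; it reports no verdict.

**Dial:** I pushed the two ends of the bar with the fingertips 50 mm apart, not gripping it. Each of the four clicks showed in the wrist camera, and the bar went from 58° to -62°, a turn of 120°.

**Key:** I pressed it with the fingers shut until it hit a hard stop. The highest force I read was about 20 N, under the 40 N limit. The key's housing sits lower than the pressed cap, so the stop was the key's own bottom. Afterwards the cap measured about 82 mm again, so it is up.

**Last checks:**
- **Stirrer:** the key centre was found where it was before the press, so the stirrer has not visibly moved.
- **Beaker:** it stood in place on the plate in the last wrist view.
- **Slide box:** the top camera's before/after comparison showed it shifted by less than a pixel.
- **Inconclusive:** the same comparison gave no usable match for the bottle, the beaker and the stirrer's edge, probably because the arm or its shadow was in the way. I noticed no contact with the bottle.

**Disagreement with the description:** the fingertips sit about 16 mm behind the reported TCP, not 11 mm ahead of it. Because of that, my first sweep passed above the bar and touched its top once with about 10 N. The dial did not turn, and I corrected the height from the depth image.

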